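# Lock the ladle post up on the turntable dish rack

## Robot

A 6-joint arm with a two-finger parallel gripper is mounted at the origin on the work surface. World frame = base frame: x ahead of the robot, y to its left, z up, the work surface at z = 0. Lengths are in m, angles in rad, forces in N, time in s.
With the tool pointing down it reaches from about 0.275 to 0.825 m from the base axis. Payload 5.2 kg.
Tool frame: the origin (TCP) lies between the finger pads; the fingertips stand 11 mm ahead of it and the grasp point (between the pads) lies 8 mm behind it; y points along the fingers, x is the direction in which the jaws open and shut, and the axes are right-handed (so a half turn about y gives the same grasp; the last joint's range is limited). The gripper opens to 93 mm and grips with 3 to 60 N. Pads are 15 mm wide; open, the fingers measure 128 mm over their backs; the gripper's body (75 mm by 188 mm) begins 65 mm behind the grasp point.
Start: joints at [-1.311, 0.259, 1.535, -0, 1.348, -0.203], TCP at [0.246, -0.492, 0.23] pointing down, gripper open.
Joint ranges: [-3.14, 3.14], [-0.91, 2.08], [0.19, 2.58], [-1.22, 4.36], [0.22, 2.71], [-3.12, 3.12]. Speed limits (rad/s): [2.57, 2.57, 3.14, 3.14, 3.14, 3.14].

## Interface

Orientations are given as a unit quaternion [x, y, z, w].
In Python, from station import bot gives the robot as it stands.
- The arm moves only by the shell command python3 -m jog 'ROWS' [FORCE]. ROWS is JSON, a list of rows, each an object of numbers: "tx", "ty", "tz": the shift along the tool's x, y, z in m; "wx", "wy", "wz": the turn, a rotation vector about the tool's x, y, z in rad; "claw": the finger opening in m, from 0 to 0.093. A call has 1 to 20 rows; each row shifts and turns the pose as measured when the row begins, along the tool's axes as they then stand; what a row does not reach is not made up. A row lasts 1/8 s, in which the tool goes at most 62.5 mm and 10.7 degrees, less where a joint would pass 70% of its speed; a pose out of reach is approached as far as the arm can. A call is refused whole if a number of a shift passes 0.0625 or a number of a turn 0.188, either way. A call with a gripper value outside its range is refused whole. The fingers move at their own pace and stop on an object; FORCE is the grip in N (left out, the last holds). Time passes only in rows, so rows that do not move let the fingers close. It gives the time, the measured TCP pose, the force and the opening at its end, in the units of the state.
- bot.get_state(): the state, without advancing time (a new reading comes with each control period).
- bot.get_image(name): name is "side" or "top"; returns a dict with "color" (400x640x3 uint8, red, green, blue), "intrinsics" (3x3 intrinsics, pixels), "rvec" (rotation vector, rad) and "tvec" (3), from world to camera coordinates, as OpenCV has them. Camera axes: x right, y down, z forward; pixel columns grow to the right and rows downward; lengths in m; the calibration is good to about 2 mm. A picture is of the moment at which its call begins. There is no depth.
- bot.hand_in(): hands the job in, once; it reports no verdict.
The state is a dict: "clock": time; "joints": joint angles; "qvel": joint speeds; "tau": joint torques, N m; "position": TCP position; "tcp_rot": TCP orientation; "ft_force": force on the tool from outside, world axes, zero at the start; "torque": the same for the moment, N m; "grip_width": finger opening in m.
Only numpy, scipy, OpenCV 4.12 (cv2) and the standard library are available. Lean on these libraries where they do the work, as an engineer would, in place of code of your own. Each camera call takes 0.05 s, during which the arm holds its last target. There are 200 camera calls.

## Task

The ladle needs its tall hanger on the round dish rack: pull the telescoping post with the orange knob straight up until its red lock button clicks out above the collar, then let go so that it stands locked. Leave the grey-knobbed post down, and do not turn the rack.

Things in the scene. Friction and masses are not known exactly. Their poses are not given: they have to be found in the camera images.
- ladle_knob (a point): Centre of the orange knob (upright cylinder, 26 mm across, 40 mm tall) topping the telescoping ladle post of the round blue rack. z is up. Post fully down: centre 176 mm above the table; it rises with the post. A 5 mm wire hook 34 mm below the centre sticks out 46 mm from the post's axis along the point's x, away from the rack's middle. Only the posts stand higher than 110 mm nearby.
- ladle_post (a joint): How far the orange-knobbed post is pulled up, in m: 0 fully down, hard stop at 0.088. It weighs about 0.2 kg and slides easily in a fixed aluminium tube with a black collar (35 mm across, top 135 mm above the table). Let go too low, it sinks back. At 0.070 its lock button clears the collar; let go above that, it sinks until the button rests on the collar, locked at about 0.070.
- ladle_lock (a joint): Red spring button, 8 mm across, in the side of the orange-knobbed post, in m: near 0 while pressed in and hidden in the tube, 0.009 when clicked fully out above the collar, level and square to the hook. It springs out by itself once the post is up about 0.070; nobody needs to touch it.
- towel_knob (a point): Centre of the grey knob, same size (26 mm across, 40 mm tall), on the rack's other post, fully down, 176 mm above the table, with a level 80 mm cross wire below it instead of a hook. To be left alone. The rack (370 mm across) turns, with some friction, on its upright axis, half-way between the two posts, which stand 190 mm apart.

How it is judged:
By the outcome, as a careful person would: the job done as asked, in the order asked, and still so for the second after the job is handed in, with the robot touching nothing.
It also fails if it takes over 32 s, if anything falls off the work surface, if the arm or the gripper's body presses on something with over 40 N, if the wrist force passes 120 N, or if a joint passes its speed limit or range.

## Working session

There is one attempt and no reset: what is moved stays moved. The work goes in short steps, Python scripts to look and compute and a shell command to move; the robot and the scene stay as the last step left them, time stands still between calls to the robot, and variables do not carry over. Pictures are saved under pics/ and viewed, about 8 in all and at most 12, crops included, and the job is handed in when it is done.

```bash
mkdir -p pics
cat > h.py <<'E'
import cv2, numpy as np
from station import bot
from scipy.spatial.transform import Rotation as R
def snap(name, fn):
    d=bot.get_image(name); cv2.imwrite(fn,cv2.cvtColor(d['color'],cv2.COLOR_RGB2BGR))
    np.savez(fn[:-4],K=d['intrinsics'],r=d['rvec'],t=d['tvec'],c=d['color']); return d
def P(fn):
    d=np.load(fn[:-4]+'.npz'); return d['K']@np.hstack([cv2.Rodrigues(d['r'])[0],d['t'].reshape(3,1)])
def tri(fa,a,fb,b):
    X=cv2.triangulatePoints(P(fa),P(fb),np.float64(a).reshape(2,1),np.float64(b).reshape(2,1)); return (X[:3]/X[3]).ravel()
def proj(fn,X):
    v=P(fn)@np.append(X,1); return v[:2]/v[2]
E
python3 - <<'E'
from h import *
snap('side','pics/s1.png');snap('top','pics/t1.png')
s=bot.get_state();print(s['position'],s['tcp_rot'],s['ft_force'],s['clock'],s['grip_width']);print(R.from_quat(s['tcp_rot']).as_matrix().round(3))
E
```

```text
[ 0.24543993 -0.49169921  0.22890625] [-0.60095795  0.37242261 -0.371579    0.60173083] [0.52516188 0.40865851 0.47426655] 0.1 0.0930181008999786
[[ 0.446 -0.     0.895]
 [-0.895  0.002  0.446]
 [-0.002 -1.     0.   ]]
```

View pics/s1.png

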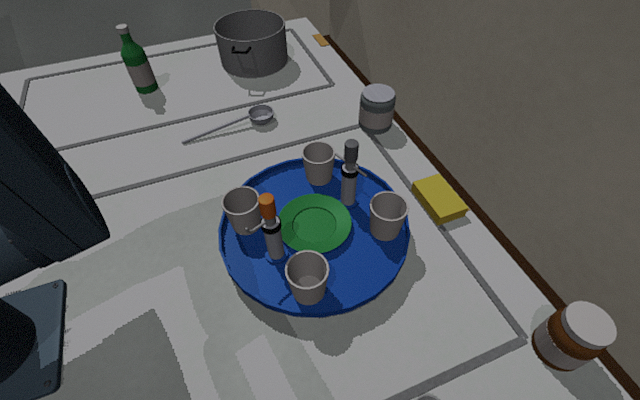

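View pics/t1.png

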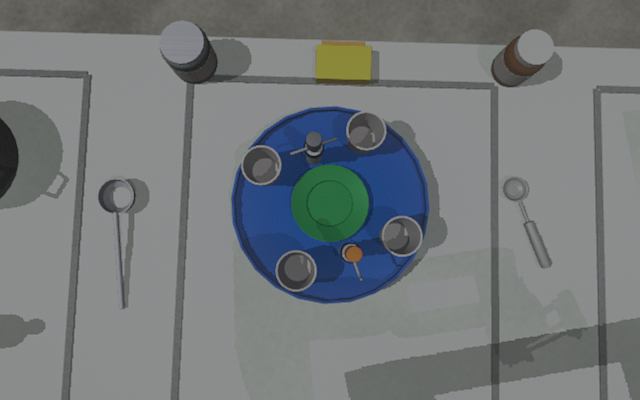

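The side view shows the orange knob at about (267,207) and the grey knob at about (351,152). The top view shows orange at (353,254), with the hook pointing down to (361,279), and grey at (314,140). Next I'll segment the knobs and triangulate them.

Run:
```python
from h import *
def orange(fn):
    c=cv2.cvtColor(cv2.imread(fn),cv2.COLOR_BGR2HSV); m=cv2.inRange(c,(5,150,90),(20,255,255))
    n,l,st,ce=cv2.connectedComponentsWithStats(m); 
    o=[(st[i].tolist(),ce[i].round(1)) for i in range(1,n) if st[i,4]>30]; print(fn,o)
    return [(st[i],ce[i]) for i in range(1,n)]
orange('pics/s1.png');orange('pics/t1.png')
X=tri('pics/s1.png',(267,207),'pics/t1.png',(353,254));G=tri('pics/s1.png',(351,152),'pics/t1.png',(314,140))
print(X,G,np.linalg.norm((X-G)[:2]))
for n in('s1','t1'):
  f=f'pics/{n}.png';d=np.load(f[:-4]+'.npz');print(-cv2.Rodrigues(d['r'])[0].T@d['t'].ravel(),proj(f,X),proj(f,X+[0,0,.02]),proj(f,X-[0,0,.02]))
# hook tip on plane z=.142
f='pics/t1.png';M=P(f);u=(360.5,279);z=X[2]-.034
A=np.array([M[0]-u[0]*M[2],M[1]-u[1]*M[2]]);print('hook',np.linalg.solve(A[:,:2],-A[:,2]*z-A[:,3]))
im=cv2.imread(f)[215:300,290:430];cv2.imwrite('pics/t1c.png',cv2.resize(im,None,fx=5,fy=5,interpolation=cv2.INTER_CUBIC))
```

```text
pics/s1.png [([259, 193, 15, 12, 141], array([265.6, 198.7]))]
pics/t1.png [([346, 246, 16, 16, 190], array([353.6, 253.8]))]
[ 0.48859644 -0.01373888  0.17201278] [0.66938201 0.05354827 0.17072666] 0.1929014854096053
[ 0.43651164 -0.3887234   0.62585651] [266.86634863 207.02128986] [265.29366168 198.95083622] [268.3592558  214.68234289]
[0.51448825 0.05213055 0.86509133] [353.01865771 253.90466206] [354.24135149 254.42692831] [351.86472716 253.41176761]
hook [ 0.44633987 -0.03024424]
```

Orange knob is at about (0.489, -0.014, 0.172) and grey at (0.669, 0.054, 0.171). They measure 193 mm apart and about 5 mm lower than the text, so they agree. The hook points to -159°. I'll put the jaws along the hook axis (tool x at about 20.5°), so any off-centre squeeze is radial and can't turn the rack. First turn and rise a little.

```bash
python3 -m jog '[{"wy":-0.183,"ty":-0.004},{"wy":-0.183,"ty":-0.004},{"wy":-0.183,"ty":-0.004},{"wy":-0.183,"ty":-0.004},{"wy":-0.183,"ty":-0.004},{"wy":-0.183},{"wy":-0.183},{"wy":-0.183},{},{"tx":0.0395,"tz":0.0363},{"tx":0.0395,"tz":0.0363},{"tx":0.0395,"tz":0.0363},{"tx":0.0395,"tz":0.0363},{"tx":0.0395,"tz":0.0363},{"tx":0.0395,"tz":0.0363},{"tx":0.0395,"tz":0.0363},{"tx":0.0395,"tz":0.0363},{}]' 5
cat > go.py <<'E'
from h import *
s=bot.get_state();M=R.from_quat(s['tcp_rot']).as_matrix();p=np.array(s['position'])
t=np.array([.4886,-.0137,.25])
want=np.array([[.937,0,-.349],[.349,0,.937],[0,-1,0]])
print('t',s['clock'],'p',p.round(4),'shift',(M.T@(t-p)).round(4),'turn',R.from_matrix(M.T@want).as_rotvec().round(3),'F',np.round(s['ft_force'],1),'j',np.round(s['joints'],2),'w',round(s['grip_width'],4))
E
python3 go.py
```

```text
t 0.1 p [ 0.2454 -0.4917  0.2289] shift [-0.3192 -0.0205  0.431 ] turn [-1.000e-03 -1.465e+00 -1.000e-03] F [0.5 0.4 0.5] j [-1.31  0.26  1.54 -0.    1.35 -0.2 ] w 0.093$[0]: bad value
```

```bash
python3 -m jog '[{"tx":0,"ty":-0.004,"tz":0,"wx":0,"wy":-0.183,"wz":0,"claw":0.093}]' 5; echo; python3 -m jog '[{"wy":-0.183,"ty":-0.004,"claw":0.093}]'
```

```text
clock: 0.22
position: [0.2453, -0.4912, 0.2321]
tcp_rot: [-0.632, 0.315, -0.313, 0.634]
ft_force: [0.9, -0.4, -0.2]
grip_width: 0.0929
$[0]: bad value
```

All seven keys are required in every row.

```bash
python3 -m jog '[{"tx":0,"ty":-0.004,"tz":0,"wx":0,"wy":-0.183,"wz":0,"claw":0.093},{"tx":0,"ty":-0.004,"tz":0,"wx":0,"wy":-0.183,"wz":0,"claw":0.093},{"tx":0,"ty":-0.004,"tz":0,"wx":0,"wy":-0.183,"wz":0,"claw":0.093},{"tx":0,"ty":-0.004,"tz":0,"wx":0,"wy":-0.183,"wz":0,"claw":0.093},{"tx":0,"ty":0,"tz":0,"wx":0,"wy":-0.183,"wz":0,"claw":0.093},{"tx":0,"ty":0,"tz":0,"wx":0,"wy":-0.183,"wz":0,"claw":0.093},{"tx":0,"ty":0,"tz":0,"wx":0,"wy":-0.183,"wz":0,"claw":0.093},{"tx":0,"ty":0,"tz":0,"wx":0,"wy":0,"wz":0,"claw":0.093},{"tx":0.0395,"ty":0,"tz":0.0363,"wx":0,"wy":0,"wz":0,"claw":0.093},{"tx":0.0395,"ty":0,"tz":0.0363,"wx":0,"wy":0,"wz":0,"claw":0.093},{"tx":0.0395,"ty":0,"tz":0.0363,"wx":0,"wy":0,"wz":0,"claw":0.093},{"tx":0.0395,"ty":0,"tz":0.0363,"wx":0,"wy":0,"wz":0,"claw":0.093},{"tx":0.0395,"ty":0,"tz":0.0363,"wx":0,"wy":0,"wz":0,"claw":0.093},{"tx":0.0395,"ty":0,"tz":0.0363,"wx":0,"wy":0,"wz":0,"claw":0.093},{"tx":0.0395,"ty":0,"tz":0.0363,"wx":0,"wy":0,"wz":0,"claw":0.093},{"tx":0.0395,"ty":0,"tz":0.0363,"wx":0,"wy":0,"wz":0,"claw":0.093},{"tx":0,"ty":0,"tz":0,"wx":0,"wy":0,"wz":0,"claw":0.093}]'; python3 go.py
```

```text
clock: 2.35
position: [0.437, -0.0916, 0.2474]
tcp_rot: [-0.692, -0.123, 0.122, 0.701]
ft_force: [-0.2, -0.2, 0.5]
grip_width: 0.0929
t 2.35 p [ 0.437  -0.0916  0.2474] shift [ 0.0751 -0.0016  0.0557] turn [-0.013 -0.009  0.003] F [-0.2 -0.2  0.5] j [-0.47  0.06  1.73  0.01  1.36 -0.82] w 0.0929
```

```bash
python3 -m jog '[{"tx":0.038,"ty":0,"tz":0.028,"wx":-0.013,"wy":-0.009,"wz":0.003,"claw":0.093},{"tx":0.038,"ty":0,"tz":0.028,"wx":0,"wy":0,"wz":0,"claw":0.093},{"tx":0,"ty":0,"tz":0,"wx":0,"wy":0,"wz":0,"claw":0.093}]'; python3 go.py
python3 - <<'E'
from h import *
snap('side','pics/s2.png');snap('top','pics/t2.png')
a=cv2.imread('pics/s2.png')[100:300,150:390];b=cv2.imread('pics/t2.png')[150:350,250:490]
cv2.imwrite('pics/c2.png',cv2.resize(np.vstack([a,b]),None,fx=1.5*1,fy=1.5,interpolation=cv2.INTER_CUBIC))
s=bot.get_state();p=np.array(s['position']);print(p,proj('pics/s2.png',p)-[150,100],proj('pics/s2.png',[.4886,-.0137,.174])-[150,100])
E
```

```text
clock: 2.72
position: [0.49, -0.0141, 0.2475]
tcp_rot: [0.697, 0.121, -0.122, -0.696]
ft_force: [-0.5, 0.4, -0.2]
grip_width: 0.0927
t 2.725 p [ 0.49   -0.0141  0.2475] shift [-0.0012 -0.0025  0.0008] turn [ 0.002 -0.011 -0.002] F [-0.5  0.4 -0.2] j [-0.25  0.14  1.64 -0.    1.36 -0.6 ] w 0.0927
[ 0.48889375 -0.01590805  0.24743868] [111.06978427  75.09761954] [116.70903851 106.22007538]
```

View pics/c2.png

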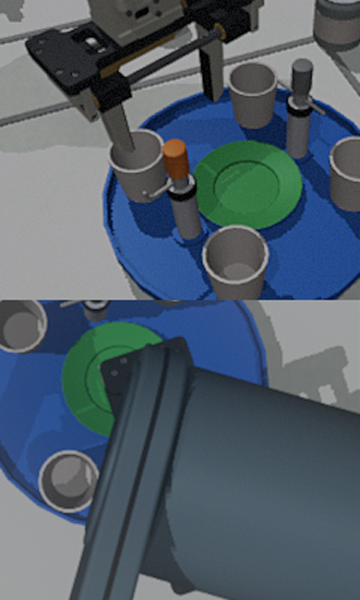

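The crops show the open fingers straddling the orange knob at crop (175,160), along the hook direction, with clearance to the cups and the grey post. Descend and close.

```bash
python3 -m jog '[{"tx":0,"ty":0.027,"tz":0.001,"wx":0,"wy":-0.01,"wz":0,"claw":0.093},{"tx":0,"ty":0.027,"tz":0,"wx":0,"wy":0,"wz":0,"claw":0.06},{"tx":0,"ty":0.026,"tz":0,"wx":0,"wy":0,"wz":0,"claw":0.045},{"tx":0,"ty":0,"tz":0,"wx":0,"wy":0,"wz":0,"claw":0.04},{"tx":0,"ty":0,"tz":0,"wx":0,"wy":0,"wz":0,"claw":0.04}]' 20; python3 go.py
```

```text
clock: 3.45
position: [0.486, -0.0257, 0.168]
tcp_rot: [0.7, 0.119, -0.119, -0.694]
ft_force: [0.3, -0.2, -0.4]
grip_width: 0.0574
t 3.45 p [ 0.486  -0.0257  0.168 ] shift [ 0.0062 -0.0821  0.0097] turn [ 0.008 -0.018 -0.003] F [ 0.3 -0.2 -0.4] j [-0.28  0.2   1.77 -0.01  1.17 -0.61] w 0.0574
```

The arm drifted about 12 mm in -y during the descent, with no contact. Correct it before closing.

```bash
python3 -m jog '[{"tx":0.003,"ty":0,"tz":0.005,"wx":0,"wy":0,"wz":0,"claw":0.055},{"tx":0.003,"ty":0,"tz":0.005,"wx":0,"wy":-0.01,"wz":0,"claw":0.055}]'; python3 go.py;python3 -m jog '[{"tx":0,"ty":0,"tz":0,"wx":0,"wy":0,"wz":0,"claw":0.055}]'; python3 go.py
```

```text
clock: 3.7
position: [0.4878, -0.0158, 0.1681]
tcp_rot: [0.7, 0.121, -0.122, -0.694]
ft_force: [0.6, -0.2, 0.5]
grip_width: 0.055
t 3.7 p [ 0.4878 -0.0158  0.1681] shift [ 0.0012 -0.0819  0.001 ] turn [ 0.008 -0.012 -0.003] F [ 0.6 -0.2  0.5] j [-0.25  0.2   1.77 -0.01  1.17 -0.6 ] w 0.055
clock: 3.82
position: [0.4878, -0.0154, 0.168]
tcp_rot: [0.7, 0.121, -0.122, -0.693]
ft_force: [-0.5, -0.8, -0.5]
grip_width: 0.055
t 3.825 p [ 0.4878 -0.0154  0.168 ] shift [ 0.0011 -0.082   0.0006] turn [ 0.008 -0.012 -0.003] F [-0.5 -0.8 -0.5] j [-0.25  0.2   1.77 -0.01  1.17 -0.6 ] w 0.055
```

Stationary it holds fine. Before gripping I'll test whether vertical rows drift sideways.

```bash
python3 -m jog '[{"tx":0,"ty":-0.01,"tz":0,"wx":0,"wy":0,"wz":0,"claw":0.055},{"tx":0,"ty":-0.01,"tz":0,"wx":0,"wy":0,"wz":0,"claw":0.055},{"tx":0,"ty":0,"tz":0,"wx":0,"wy":0,"wz":0,"claw":0.055}]'>/dev/null; python3 go.py;python3 -m jog '[{"tx":0,"ty":0.01,"tz":0,"wx":0,"wy":0,"wz":0,"claw":0.055},{"tx":0,"ty":0.01,"tz":0,"wx":0,"wy":0,"wz":0,"claw":0.055},{"tx":0,"ty":0,"tz":0,"wx":0,"wy":0,"wz":0,"claw":0.055}]'>/dev/null; python3 go.py
```

```text
t 4.2 p [ 0.4882 -0.0149  0.1899] shift [ 0.0006 -0.0601  0.0005] turn [ 0.009 -0.011 -0.002] F [ 0.4 -0.2  0.5] j [-0.25  0.18  1.74 -0.01  1.22 -0.6 ] w 0.055
t 4.575 p [ 0.4876 -0.015   0.1679] shift [ 0.0011 -0.0821  0.0002] turn [ 0.008 -0.011 -0.003] F [-0.6  0.4 -0.2] j [-0.25  0.2   1.77 -0.01  1.17 -0.6 ] w 0.0551
```

Vertical moves are clean, so the drift was a one-off. Close on the knob.

```bash
python3 -m jog '[{"tx":0.001,"ty":0,"tz":0,"wx":-0.003,"wy":-0.008,"wz":0,"claw":0.03},{"tx":0,"ty":0,"tz":0,"wx":0,"wy":0,"wz":0,"claw":0.015},{"tx":0,"ty":0,"tz":0,"wx":0,"wy":0,"wz":0,"claw":0.015},{"tx":0,"ty":0,"tz":0,"wx":0,"wy":0,"wz":0,"claw":0.015},{"tx":0,"ty":0,"tz":0,"wx":0,"wy":0,"wz":0,"claw":0.015}]' 20; python3 go.py
python3 - <<'E'
from h import *
snap('side','pics/s3.png')
cv2.imwrite('pics/c3.png',cv2.resize(cv2.imread('pics/s3.png')[120:280,180:400],None,fx=3,fy=3,interpolation=cv2.INTER_CUBIC))
E
```

```text
clock: 5.2
position: [0.4889, -0.0145, 0.1676]
tcp_rot: [0.7, 0.124, -0.125, -0.692]
ft_force: [0.4, -0.3, -1.0]
grip_width: 0.0255
t 5.2 p [ 0.4889 -0.0145  0.1676] shift [-0.0002 -0.0824 -0.0001] turn [ 0.011 -0.002 -0.003] F [ 0.4 -0.3 -1. ] j [-0.25  0.2   1.77 -0.01  1.17 -0.6 ] w 0.0255
```

View pics/c3.png

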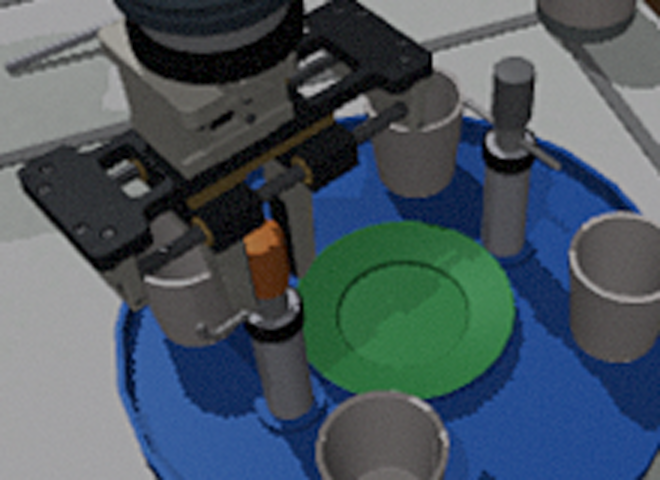

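The crop shows the knob at (265,255) held between the pads, and the opening of 25.5 mm fits. Nothing else is touched. Lift in two stages.

```bash
python3 -m jog '[{"tx":0,"ty":-0.01,"tz":0,"wx":0,"wy":0,"wz":0,"claw":0.015},{"tx":0,"ty":-0.01,"tz":0,"wx":0,"wy":0,"wz":0,"claw":0.015},{"tx":0,"ty":-0.01,"tz":0,"wx":0,"wy":0,"wz":0,"claw":0.015},{"tx":0,"ty":-0.01,"tz":0,"wx":0,"wy":0,"wz":0,"claw":0.015},{"tx":0,"ty":0,"tz":0,"wx":0,"wy":0,"wz":0,"claw":0.015}]'; python3 go.py
```

```text
clock: 5.88
position: [0.4889, -0.0145, 0.2104]
tcp_rot: [0.7, 0.124, -0.125, -0.692]
ft_force: [0.9, 0.0, -0.9]
grip_width: 0.0254
t 5.875 p [ 0.4889 -0.0145  0.2104] shift [-0.0001 -0.0396  0.0004] turn [ 0.012 -0.002 -0.003] F [ 0.9  0.  -0.9] j [-0.25  0.16  1.71 -0.01  1.27 -0.6 ] w 0.0254
```

```bash
python3 -m jog '[{"tx":0,"ty":-0.01,"tz":0,"wx":0,"wy":0,"wz":0,"claw":0.015},{"tx":0,"ty":-0.01,"tz":0,"wx":0,"wy":0,"wz":0,"claw":0.015},{"tx":0,"ty":-0.008,"tz":0,"wx":0,"wy":0,"wz":0,"claw":0.015},{"tx":0,"ty":-0.006,"tz":0,"wx":0,"wy":0,"wz":0,"claw":0.015},{"tx":0,"ty":0,"tz":0,"wx":0,"wy":0,"wz":0,"claw":0.015},{"tx":0,"ty":0,"tz":0,"wx":0,"wy":0,"wz":0,"claw":0.015}]'; python3 go.py
python3 - <<'E'
from h import *
snap('side','pics/s4.png')
cv2.imwrite('pics/c4.png',cv2.resize(cv2.imread('pics/s4.png')[120:280,180:400],None,fx=3,fy=3,interpolation=cv2.INTER_CUBIC))
E
```

```text
clock: 6.62
position: [0.4888, -0.0144, 0.2472]
tcp_rot: [0.701, 0.124, -0.125, -0.691]
ft_force: [1.3, -1.1, -2.4]
grip_width: 0.0257
t 6.625 p [ 0.4888 -0.0144  0.2472] shift [ 0.     -0.0028  0.0007] turn [ 0.013 -0.003 -0.003] F [ 1.3 -1.1 -2.4] j [-0.25  0.13  1.65 -0.01  1.35 -0.6 ] w 0.0257
```

View pics/c4.png

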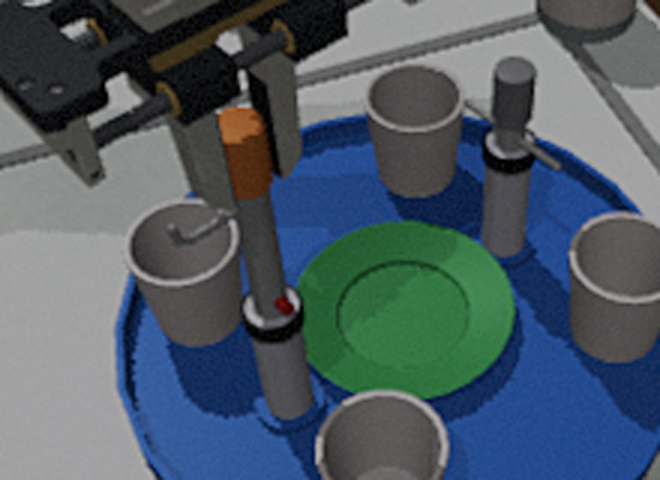

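The orange post is up, with the red button out above the collar at (284,307). Lower 6 mm, release, then withdraw straight up.

```bash
python3 -m jog '[{"tx":0,"ty":0.003,"tz":0,"wx":0,"wy":0,"wz":0,"claw":0.015},{"tx":0,"ty":0.003,"tz":0,"wx":0,"wy":0,"wz":0,"claw":0.015},{"tx":0,"ty":0,"tz":0,"wx":0,"wy":0,"wz":0,"claw":0.015},{"tx":0,"ty":0,"tz":0,"wx":0,"wy":0,"wz":0,"claw":0.04},{"tx":0,"ty":0,"tz":0,"wx":0,"wy":0,"wz":0,"claw":0.07},{"tx":0,"ty":0,"tz":0,"wx":0,"wy":0,"wz":0,"claw":0.08},{"tx":0,"ty":0,"tz":0,"wx":0,"wy":0,"wz":0,"claw":0.08}]'; python3 go.py
```

```text
clock: 7.55
position: [0.4885, -0.0138, 0.2408]
tcp_rot: [0.7, 0.124, -0.125, -0.692]
ft_force: [0.1, -0.5, 1.0]
grip_width: 0.0613
t 7.55 p [ 0.4885 -0.0138  0.2408] shift [ 0.0002 -0.0092 -0.    ] turn [ 0.012 -0.002 -0.004] F [ 0.1 -0.5  1. ] j [-0.25  0.14  1.66 -0.01  1.34 -0.6 ] w 0.0613
```

```bash
python3 -m jog '[{"tx":0,"ty":-0.02,"tz":0,"wx":0,"wy":0,"wz":0,"claw":0.08},{"tx":0,"ty":-0.02,"tz":0,"wx":0,"wy":0,"wz":0,"claw":0.08},{"tx":0,"ty":-0.02,"tz":0,"wx":0,"wy":0,"wz":0,"claw":0.08},{"tx":0,"ty":-0.02,"tz":0,"wx":0,"wy":0,"wz":0,"claw":0.08},{"tx":0,"ty":0,"tz":0,"wx":0,"wy":0,"wz":0,"claw":0.08}]'; python3 go.py;python3 -m jog '[{"tx":-0.03,"ty":0,"tz":-0.04,"wx":0,"wy":0,"wz":0,"claw":0.08},{"tx":-0.03,"ty":0,"tz":-0.04,"wx":0,"wy":0,"wz":0,"claw":0.08},{"tx":-0.03,"ty":0,"tz":-0.04,"wx":0,"wy":0,"wz":0,"claw":0.08},{"tx":-0.03,"ty":0,"tz":-0.04,"wx":0,"wy":0,"wz":0,"claw":0.08},{"tx":-0.03,"ty":0,"tz":-0.04,"wx":0,"wy":0,"wz":0,"claw":0.08},{"tx":0,"ty":0,"tz":0,"wx":0,"wy":0,"wz":0,"claw":0.08},{"tx":0,"ty":0,"tz":0,"wx":0,"wy":0,"wz":0,"claw":0.08}]'
python3 - <<'E'
from h import *
snap('side','pics/s5.png');snap('top','pics/t5.png')
a=cv2.imread('pics/s5.png')[100:300,170:430];b=cv2.imread('pics/t5.png')[90:290,220:480]
cv2.imwrite('pics/c5.png',cv2.resize(np.hstack([a,b]),(800,308),interpolation=cv2.INTER_CUBIC))
# predicted knob pixel at post 0.070, and grey patch difference vs start
print(proj('pics/s5.png',[.4886,-.0137,.244]))
m=lambda f:cv2.connectedComponentsWithStats(cv2.inRange(cv2.cvtColor(cv2.imread(f),cv2.COLOR_BGR2HSV),(5,150,90),(20,255,255)))
for f in('pics/s5.png','pics/t5.png'):
  n,l,st,ce=m(f);print(f,[(st[i].tolist(),ce[i].round(1)) for i in range(1,n) if st[i,4]>30])
for n,(y0,y1,x0,x1) in{'s':(130,210,335,370),'t':(125,170,285,340)}.items():
  A,B=[np.float32(cv2.cvtColor(cv2.imread(f'pics/{n}{k}.png'),6))[y0:y1,x0:x1] for k in(1,5)]
  print('grey shift px',cv2.phaseCorrelate(A,B))
E
```

```text
clock: 8.18
position: [0.488, -0.0126, 0.3229]
tcp_rot: [0.7, 0.124, -0.125, -0.692]
ft_force: [-0.6, -1.0, -1.0]
grip_width: 0.08
t 8.175 p [ 0.488  -0.0126  0.3229] shift [ 0.0005  0.0729 -0.0004] turn [ 0.011 -0.002 -0.004] F [-0.6 -1.  -1. ] j [-0.25  0.1   1.51 -0.01  1.53 -0.6 ] w 0.08
clock: 9.05
position: [0.4135, -0.2567, 0.3181]
tcp_rot: [0.697, 0.123, -0.128, -0.694]
ft_force: [1.1, -0.4, -0.0]
grip_width: 0.0797
[260.77826119 175.78610482]
pics/s5.png [([257, 161, 12, 30, 272], array([262.6, 175.5])), ([552, 307, 49, 49, 490], array([568.6, 335.9]))]
pics/t5.png [([350, 247, 18, 18, 239], array([358.6, 255.7]))]
grey shift px ((-0.11883237811711211, 0.010491363596898395), 0.9001044426527288)
grey shift px ((-0.24735146814091635, 0.6619426819151499), 1.012018673684862)
```

View pics/c5.png

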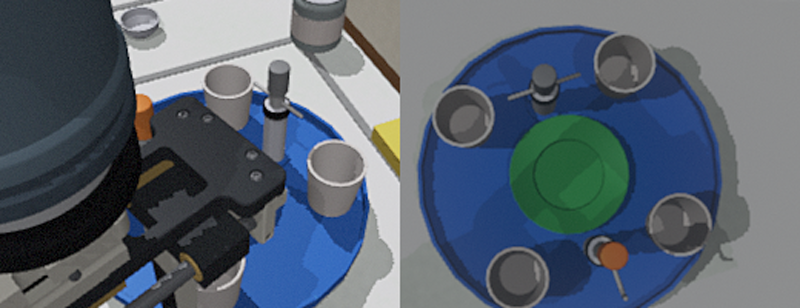

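The top view shows the orange knob raised at crop (612,256), with its red button spot visible, and the rack and grey post unmoved. The side view is half hidden by the arm, but the knob sits at row 175.5 against 175.8 predicted for 0.070. Hand in.

Run:
```python
from h import *
print(tri('pics/s5.png',(261.5,175.5),'pics/t5.png',(358.4,255.6)))
bot.hand_in()
```

```text
[ 0.4893285  -0.01451811  0.24503694]
the job is handed in; nothing more can be done
```

I pulled the orange-knobbed post straight up by about 0.080 m, until the red button showed clearly out above the collar. I then eased it down about 6 mm, let go, and moved the arm well clear. I handed in at about 9 s.

**Checks that agree:**
- **Post locked:** after release the knob centre measured z = 0.245 m, against about 0.246 expected when locked at 0.070. Its side position matches the start to within a millimetre.
- **Grey post and rack:** the grey post's image moved less than 0.7 px in either view, so it is still down and the rack has not visibly turned.
- **Forces:** wrist forces stayed at a few newtons in every reading I took.

**Less certain:**
- **Final side view:** the arm partly hid the orange post in the last side picture. I saw the button clearly out while still holding the post. After release, the locked state rests on the measured knob height and the top view.
- **Drift on the way down:** the arm moved about 12 mm sideways during the descent, without contact. I corrected it before gripping and did not find the cause.

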